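Set a walking pole to its length mark and lock the cam lever, keeping hold

ROBOT

A 6-joint arm with a two-finger parallel gripper is mounted at the origin on the work surface. World frame = base frame: x ahead of the robot, y to its left, z up, the work surface at z = 0. Lengths are in mm, angles in rad, forces in N, time in s.
With the tool pointing down it reaches from about 275 to 825 mm from the base axis. Payload 4.9 kg.
Tool frame: the origin (TCP) lies at the very end of the fingers, on their centre line; the grasp point (between the pads) lies 19 mm behind it; z points along the fingers, y is the line along which they close (so a half turn about z gives the same grasp; the last joint's range is limited). The gripper opens to 85 mm and grips with 20 to 120 N. Pads are 22 mm wide; open, the fingers measure 114 mm over their backs; the gripper's body (76 mm by 85 mm) begins 54 mm behind the grasp point. The pads swing forward as they close: fully open they stand 13 mm farther back than shut.
Start: joints at [1.034, 0.326, -0.193, 1.052, 0, 1.437], TCP at [215.594, 506.002, 192.581] pointing down, gripper open.
Joint ranges: [-2.65, 2.65], [-0.97, 1.79], [-1.3, 1.35], [-1.93, 2.1], [-1.47, 1.37], [-3.14, 3.14]. Speed limits (rad/s): [2.57, 2.57, 3.14, 3.14, 3.14, 3.14].

INTERFACE

Orientations are given as a rotation vector (axis times angle).
In Python, from cell import * gives the robot as it stands.
- The arm moves only by the shell command python3 -m jog 'ROWS' [FORCE]. ROWS is JSON, a list of rows, each an object with "fingers": the opening, from -1 (shut) to 1 (fully open); "xyz": the shift along the tool's x, y, z in units of 30 mm (1.0 is 30 mm), a list of three; "rotation": the turn, a rotation vector about the tool's x, y, z in units of 10 degrees (1.0 is 10 degrees), a list of three. In form: [{"fingers": fingers, "xyz": [dx, dy, dz], "rotation": [ax, ay, az]}, ...]. A call has 1 to 5 rows; each row shifts and turns the commanded pose from where the row before left it, along the tool's axes as they then stand; what a row does not reach is not made up. A row lasts 1/8 s, in which the tool goes at most 62.5 mm and 10.7 degrees, less where a joint would pass 70% of its speed; a pose out of reach is approached as far as the arm can. A call is refused whole if a number of a shift passes 1 or a number of a turn 1, either way. A call with a gripper value outside its range is refused whole. The fingers move at their own pace and stop on an object; FORCE is the grip in N (left out, the last holds). Time passes only in rows, so rows that do not move let the fingers close. It gives the time, the measured TCP pose, the force, the opening and the grip force at its end, in the units of the state.
- get_state(): the state, without advancing time (a new reading comes with each control period).
- capture(name): name is "side" or "top" or "wrist"; returns a dict with "image" (480x640x3 uint8, blue, green, red), "z_map" (480x640 float32, mm along the optical axis (not along the pixel's ray), 0 where there is no reading), "fx", "fy", "cx", "cy" (pixels), "R" (3x3) and "t" (3): a world point X has camera coordinates R X + t. Camera axes: x right, y down, z forward; pixel columns grow to the right and rows downward; lengths in mm; the calibration is good to about 2 mm. A picture is of the moment at which its call begins.
- sign_off(): hands the job in; it is judged then, once.
The state is a dict: "time_s": time; "joint_positions": joint angles; "dq": joint speeds; "joint_torque": joint torques, N m; "eef_pos": TCP position; "ee_rot": TCP orientation; "ft_force": force on the tool from outside, world axes, zero at the start; "wrist_torque": the same for the moment, N m; "opening": finger opening in mm; "gripper_force": force on a finger pad.
Only numpy, scipy, OpenCV 4.12 (cv2) and the standard library are available. Lean on these libraries where they do the work, as an engineer would, in place of code of your own. Each camera call takes 0.05 s, during which the arm holds its last target. There are 200 camera calls.

TASK

Get the walking pole ready for the icy path: take hold of the aluminium grip fin on its sliding leg, draw the leg out until the red pointer stands over the yellow length mark, and pause there a moment with the lever still open. Then, holding the leg at the mark, slide the red cam lever along the fin until it is fully closed, and finish while still holding the fin, with the pointer on the mark: do not let go. Leave the other things on the bench where they are.

Things in the scene. Friction and masses are not known exactly. Their poses are not given: they have to be found in the camera images.
- cradle: Grey board, 190 x 700 x 12 mm, fixed on the bench, holding a telescopic walking pole along its y axis. Origin: on the bench surface under the pole axis; board from x -80 to +110, y -250 to +450 mm. Blue tube and cork handle are clamped on the +y half, axis 35 mm up; only the fin, its end plate and the lever stand over 55 mm high. White scale strip at x 75 to 105 mm, top 24 mm up.
- leg (a joint): How far the pole's lower leg is drawn out, 0 (fully in) to 0.18 m. It slides along the cradle's -y direction, and carries the fin, the lever, the pointer and the rubber foot (its end 75 mm beyond the fin). A light spring draws it back in with about 2 to 3 N whenever it is not held.
- fin: Grip fin of the leg: upright aluminium plate, 14 mm thick (y), 120 mm long (x), 50 to 102 mm above the bench; axes parallel to the cradle. Origin: the spot to pinch, mid-thickness, half-way up (76 mm above the bench); the plate runs from x -30 to +90 mm, ending at a dark end plate 6 mm thick, 22 wide, 106 high. Below it the top of the black head is 50 mm above the bench. Moves with the leg.
- lever (a joint): The red cam lever, 0 (open) to 0.030 m (closed, at its stop). It rides astride the fin and slides along it in the fin's +x direction, is stiff (about 3 N) and stays where it is left relative to the leg.
- lever_face (a point): Centre of the flat face of the red lever to push on, looking to the -x of the fin. The lever is 14 mm long (x), 56 wide (y): two wings, 9 to 28 mm either side of the fin mid-plane, 52 to 110 mm above the bench, bridged over the fin. Open, the face is 33 mm in +x from the fin origin; closed, 63. Fingers lightly holding the fin can slide along it and push both wings.
- pointer (a point): Tip of the thin red pointer (4 mm wide) on the leg that reaches out over the white scale strip. Moves with the leg.
- mark: The length mark: a yellow band on the white scale strip, 36 x 10 x 4 mm (10 mm along the slide), fixed. Origin: centre of its underside; axes parallel to the cradle's. The leg is at the mark when pointer and band centre have the same y in the cradle's axes.
- case: Orange ice-grip case, 130 x 90 x 35 mm, loose bystander. Origin: centre of its underside.
- votive: Amber glass votive cup, 68 mm across, 70 mm high, on the coaster, bystander. Origin: centre of its underside.
- coaster: Round cork coaster, 96 mm across, 8 mm thick, bystander. Origin: centre of its underside.
- comb: Blue plastic comb, 160 x 36 x 6 mm, lying on the cradle's board beside the blue tube, bystander. Origin: centre of its underside.
- opener: Steel bottle opener, 130 x 34 x 6 mm, bystander. Origin: underside of its shank.
- polish: Small jar of boot polish, 52 mm across, 65 mm high, bystander. Origin: centre of its underside.

How it is judged (in metres and radians):
On the way, in this order (a step that is already met when the one before it is completed fails the run):
1. the leg is held by the fin with its pointer on the mark, the lever still open (not (y of pointer in the frame of mark above 0.005 m or y of pointer in the frame of mark below -0.005 m) and contact force between the fingers and fin above 1.5 N and value of joint lever below 0.012 m), for 0.2 s.
2. the lever is closed with the fin held and the pointer on the mark (not (y of pointer in the frame of mark above 0.005 m or y of pointer in the frame of mark below -0.005 m) and contact force between the fingers and fin above 1.5 N and value of joint lever above 0.026 m), for 0.2 s.
At the end, for the whole second after the job is handed in: The pointer is within 5 mm of the centre of the yellow mark along the slide and still, the lever is within 4 mm of fully closed, and the gripper's fingers still hold the fin (more than 1.5 N of contact) (all of step 2 and velocity of joint leg between -0.01 and 0.01 m/s); the arm keeps its last pose, push and grip.
It fails at once if the lever is pushed towards closed (more than 15 mm) while the pointer is more than 8 mm off the mark's centre (value of joint lever above 0.015 m and (y of pointer in the frame of mark above 0.008 m or y of pointer in the frame of mark below -0.008 m)).
It fails at once if another thing on the bench is shifted by more than 30 mm (distance of any of case, votive, coaster, comb, opener, polish from where it was at the start of the episode above 0.03 m).
It fails at once if the votive cup is tipped (angle between votive's own z axis and vertical above 0.4 rad).
It also fails if it takes over 40 s, if anything falls off the work surface, if the arm or the gripper's body presses on something with over 40 N, if the wrist force passes 120 N, or if a joint passes its speed limit or range.

## Working session

There is one attempt and no reset: what is moved stays moved. The work goes in short steps, Python scripts to look and compute and a shell command to move; the robot and the scene stay as the last step left them, time stands still between calls to the robot, and variables do not carry over. Pictures are saved under pics/ and viewed, at most 10 in all, crops included, and the job is handed in when it is done.

```bash
ls; mkdir -p pics; python3 - <<'E'
from cell import *
import cv2,numpy as np
s=get_state();print({k:np.round(v,3).tolist() for k,v in s.items()})
for n in("top","side"):
    c=capture(n);cv2.imwrite(f"pics/{n}0.png",c["image"]);np.savez(f"{n}0.npz",**c)
    print(n,c["fx"],c["cx"],c["cy"],np.round(c["R"],3).tolist(),np.round(c["t"],1))
E
```

```text
pics
{'time_s': 0.0, 'joint_positions': [1.034, 0.327, -0.194, 1.052, 0.0, 1.437], 'dq': [0.0, -0.001, -0.001, 0.001, -0.001, -0.001], 'joint_torque': [-0.002, -44.341, 26.244, 0.016, -0.0, 0.0], 'eef_pos': [215.237, 505.421, 191.817], 'ee_rot': [-0.628, -3.078, 0.003], 'ft_force': [0.156, 1.016, 0.294], 'wrist_torque': [-0.028, -0.018, 0.042], 'gripper_force': 0.0, 'opening': 85.369}
top 457.52137237196234 317.7956290616282 238.89520235794367 [[-0.005, -1.0, -0.011], [-0.996, 0.006, -0.094], [0.094, 0.011, -0.995]] [-47.7 544.1 912. ]
side 608.1950501627182 316.90933715311763 238.68472308158874 [[0.951, -0.309, 0.017], [-0.194, -0.637, -0.746], [0.241, 0.706, -0.666]] [-507.2  153.5 1243.9]
```

View pics/top0.png

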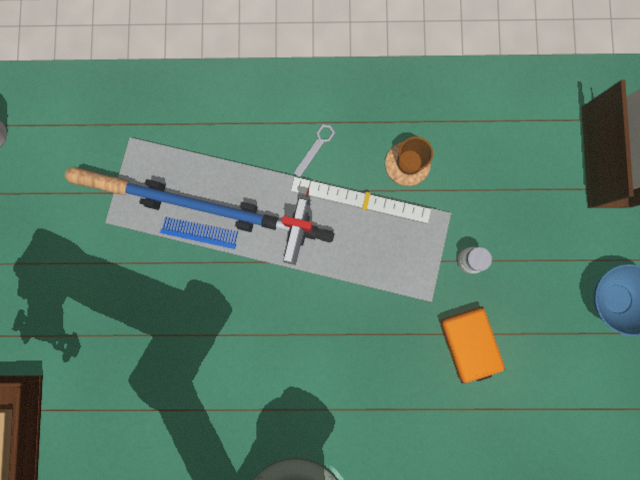

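View pics/side0.png

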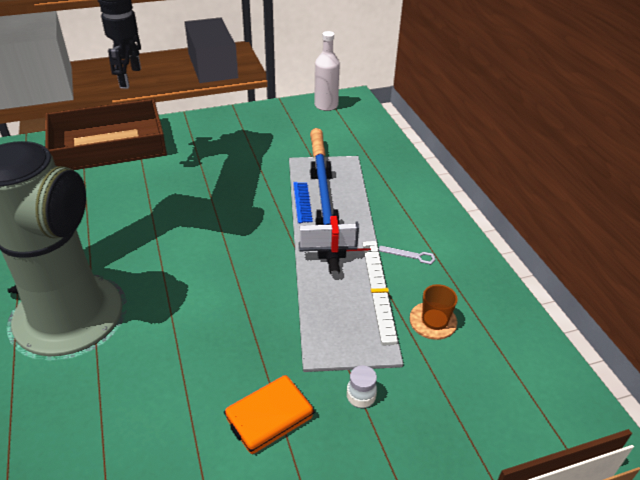

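The top view shows the fin running from about (290,262) to (303,200), with the red lever at (297,223) and the yellow mark at (367,201). The cradle's -y points right and slightly down. The side view shows the same layout, with the mark at (380,290) and the fin around (325,236).

```bash
cat > h.py <<'E'
import numpy as np,cv2
def world(c,m):
    v,u=np.nonzero(m&(c["z_map"]>0)); z=c["z_map"][v,u]
    P=np.c_[(u-c["cx"])/c["fx"]*z,(v-c["cy"])/c["fy"]*z,z]
    return (P-c["t"])@c["R"]
def masks(img):
    h=cv2.cvtColor(img,cv2.COLOR_BGR2HSV).astype(int);H,S,V=h[...,0],h[...,1],h[...,2]
    return dict(yellow=(H>18)&(H<32)&(S>180)&(V>150),red=((H<5)|(H>174))&(S>170)&(V>110),white=(S<40)&(V>185))
E
python3 - <<'E'
from h import *
for n in("top","side"):
    c=dict(np.load(n+"0.npz"));M=masks(c["image"]);W={k:world(c,m) for k,m in M.items()}
    p=W["yellow"];p=p[(p[:,2]>15)&(p[:,2]<40)&(p[:,0]>450)];print(n,"yellow",len(p),p.mean(0).round(1),p[:,2].std())
    w=W["white"];d=np.hypot(*(w[:,:2]-p.mean(0)[:2]).T)
    s=w[(abs(w[:,2]-24)<10)&(d<250)];r=cv2.minAreaRect(s[:,:2].astype(np.float32));b=cv2.boxPoints(r);
    print("strip",len(s),s[:,2].mean(),b.round(1).tolist())
    f=w[(w[:,2]>90)&(w[:,2]<115)&(d<250)]
    print("fin",len(f),f.mean(0) if len(f) else 0, cv2.boxPoints(cv2.minAreaRect(f[:,:2].astype(np.float32))).round(1).tolist() if len(f)>3 else 0)
    q=W["red"];q=q[np.hypot(*(q[:,:2]-p.mean(0)[:2]).T)<250]
    for nm,k in(("lever",q[q[:,2]>95]),("pointer",q[q[:,2]<45])):
        if len(k)>3: print(nm,len(k),k.mean(0).round(1),cv2.boxPoints(cv2.minAreaRect(k[:,:2].astype(np.float32))).round(1).tolist())
E
```

```text
top yellow 49 [ 622.3 -150.1   29.1] 1.556954520123546
strip 1667 25.224793587187417 [[575.9000244140625, -277.8999938964844], [604.9000244140625, -285.0], [674.5, -1.7999999523162842], [645.5, 5.300000190734863]]
fin 352 [551.65018236  -7.34419788 103.2505664 ] [[495.79998779296875, 0.30000001192092896], [610.5, -28.5], [613.5, -16.5], [498.79998779296875, 12.300000190734863]]
lever 187 [566.9 -12.3 110.7] [[555.2000122070312, -36.70000076293945], [567.5, -39.400001525878906], [579.0, 12.300000190734863], [566.7999877929688, 15.0]]
side yellow 54 [ 621.4 -149.3   28.3] 1.755785039757043
strip 2449 19.685591493666138 [[402.79998779296875, -331.20001220703125], [583.2000122070312, -376.1000061035156], [698.7999877929688, 88.5999984741211], [518.4000244140625, 133.39999389648438]]
fin 229 [549.23329111  -5.62159159 102.16278579] [[493.8999938964844, -0.10000000149011612], [608.7999877929688, -30.799999237060547], [614.0999755859375, -11.100000381469727], [499.1000061035156, 19.600000381469727]]
lever 132 [564.8 -16.9 108.4] [[553.0, -37.79999923706055], [567.4000244140625, -41.400001525878906], [581.2999877929688, 15.199999809265137], [566.9000244140625, 18.700000762939453]]
pointer 29 [621.  -10.1  32.5] [[570.7999877929688, 69.19999694824219], [606.5999755859375, -43.29999923706055], [644.7999877929688, -31.100000381469727], [609.0, 81.4000015258789]]
```

```bash
cat >> h.py <<'E'
from scipy.spatial.transform import Rotation as Ro
YAW=-0.2415
cx_=np.array([np.cos(YAW),np.sin(YAW),0]);cy_=np.array([-np.sin(YAW),np.cos(YAW),0])
def togo(s,tgt):
    R=Ro.from_rotvec(s["ee_rot"]).as_matrix();print("tool axes x,y,z",R.T.round(3).tolist(),"tcp",np.round(s["eef_pos"],1))
    T=np.c_[cx_,-cy_,[0,0,-1]]; best=[]
    for f in(1,-1):
        Tf=T@np.diag([f,f,1]);print("turn(10deg units,tool)",np.round(Ro.from_matrix(R.T@Tf).as_rotvec(degrees=True)/10,2))
    d=np.array(tgt)-s["eef_pos"];print("shift tool units",(R.T@d/30).round(2),"cradle-axes mm",np.round([d@cx_,d@cy_,d[2]],1), "units in x/-y/-z tool",np.round([d@cx_/30,-d@cy_/30,-d[2]/30],2))
E
python3 -c "
from h import *;from cell import *
togo(get_state(),[527.5,-1.5,150])"
```

```text
tool axes x,y,z [[-0.92, 0.392, 0.0], [0.392, 0.92, -0.002], [-0.001, -0.001, -1.0]] tcp [215.3 505.5 191.9]
turn(10deg units,tool) [-0.000e+00  1.000e-02  1.708e+01]
turn(10deg units,tool) [-0.01 -0.   -0.92]
shift tool units [-16.2  -11.46   1.41] cradle-axes mm [ 424.4 -417.6  -41.9] units in x/-y/-z tool [14.15 13.92  1.4 ]
```

```bash
python3 -m jog '[{"fingers":1,"xyz":[0,0,0],"rotation":[0,0,-0.92]},{"fingers":1,"xyz":[-1,-1,0],"rotation":[0,0,0]},{"fingers":1,"xyz":[-1,-1,0],"rotation":[0,0,0]},{"fingers":1,"xyz":[-1,-1,0],"rotation":[0,0,0]},{"fingers":1,"xyz":[-1,-1,0],"rotation":[0,0,0]}]' 20
python3 -m jog '[{"fingers":1,"xyz":[-1,-1,0],"rotation":[0,0,0]},{"fingers":1,"xyz":[-1,-1,0],"rotation":[0,0,0]},{"fingers":1,"xyz":[-1,-1,0],"rotation":[0,0,0]},{"fingers":1,"xyz":[-1,-1,0],"rotation":[0,0,0]},{"fingers":1,"xyz":[-1,-1,0],"rotation":[0,0,0]}]'
python3 -m jog '[{"fingers":1,"xyz":[-1,-1,0],"rotation":[0,0,0]},{"fingers":1,"xyz":[-1,-1,0],"rotation":[0,0,0]},{"fingers":1,"xyz":[-1,-1,0],"rotation":[0,0,0]},{"fingers":1,"xyz":[-1,-1,0],"rotation":[0,0,0]},{"fingers":1,"xyz":[0,0,0],"rotation":[0,0,0]}]'
python3 - <<'E'
from h import *;from cell import *
s=get_state();togo(s,[527.5,-1.5,57])
c=capture("wrist");cv2.imwrite("pics/w1.png",c["image"]);np.savez("w1.npz",**c)
E
```

```text
time_s: 0.72
eef_pos: [303.6, 359.4, 192.3]
ee_rot: [-0.379, -3.118, 0.001]
ft_force: [0.0, 0.9, 0.8]
opening: 85.6
gripper_force: 0.0
time_s: 1.35
eef_pos: [413.3, 177.8, 192.4]
ee_rot: [-0.38, -3.118, 0.0]
ft_force: [0.6, -0.2, -0.2]
opening: 85.4
gripper_force: 0.0
time_s: 1.98
eef_pos: [501.7, 31.6, 192.1]
ee_rot: [-0.386, -3.118, 0.001]
ft_force: [-0.2, 0.2, -0.2]
opening: 85.3
gripper_force: 0.0
tool axes x,y,z [[-0.97, 0.244, 0.0], [0.244, 0.97, -0.0], [-0.0, -0.0, -1.0]] tcp [501.7  31.6 192.1]
turn(10deg units,tool) [-0.    0.   17.97]
turn(10deg units,tool) [-0.   -0.   -0.03]
shift tool units [-1.1  -0.86  4.5 ] cradle-axes mm [  33.   -26.  -135.1] units in x/-y/-z tool [1.1  0.87 4.5 ]
```

View pics/w1.png

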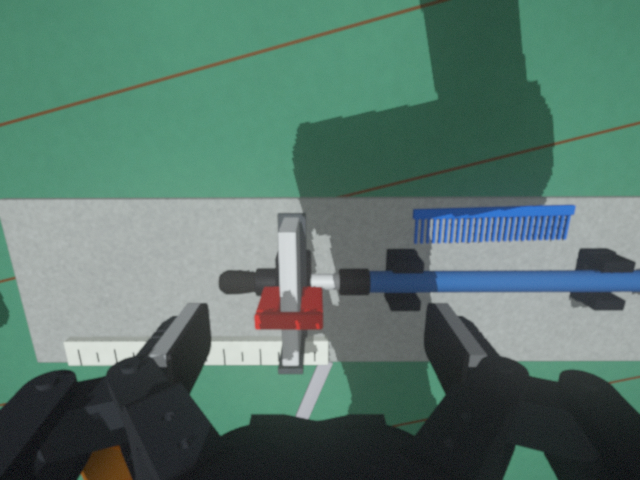

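The wrist view shows the fin at columns 280–305 (rows 215–370) and the lever at rows 288–328. The pointer is hidden behind the fin.

```bash
python3 - <<'E'
from h import *
def cr(p): return (p@np.c_[cx_,cy_,[0,0,1]])
c=dict(np.load("w1.npz"))
p=cr(world(c,np.ones((480,640),bool)));m=masks(c["image"])
O=cr(np.array([527.5,-1.5,0]))
f=p[(p[:,2]>97)&(p[:,2]<112)&(abs(p[:,0]-O[0]-30)<100)&(abs(p[:,1]-O[1])<40)]
print("O",O,"fin z",np.median(f[:,2]))
g=f[f[:,0]<O[0]+25];print("fin x min",g[:,0].min()-O[0],"y rng",np.percentile(g[:,1],[1,50,99])-O[1])
r=cr(world(c,m["red"]));r=r[r[:,2]>100];print("lever",np.percentile(r,[1,50,99],axis=0)-O)
for n in("top","side"):
    c=dict(np.load(n+"0.npz"));r=cr(world(c,masks(c["image"])["red"]))-O
    r=r[(r[:,2]>22)&(r[:,2]<60)&(r[:,0]>40)&(r[:,0]<120)&(abs(r[:,1])<40)];print(n,"pointer",r.round(1)[::3].tolist())
E
```

```text
O [512.55086222 124.70009477   0.        ] fin z 102.0892498922324
fin x min -31.63178537087498 y rng [-6.17125008  0.87889257  7.66452017]
lever [[ 35.29980538 -25.73529597 106.16339182]
 [ 42.59130335 -23.0289124  109.49960152]
 [ 46.32641159  24.64588056 111.01083179]]
top pointer []
side pointer [[96.4, 0.1, 34.4], [103.1, -0.0, 34.1], [109.7, -0.6, 34.3], [116.5, -0.5, 33.9], [43.9, -25.0, 57.2], [76.8, 3.3, 29.4], [82.6, -2.6, 34.5], [90.2, 2.5, 29.4], [98.9, 0.8, 30.5], [41.2, -29.5, 58.6]]
```

```bash
python3 -m jog '[{"fingers":1,"xyz":[-0.55,-0.43,0],"rotation":[0,0,0]},{"fingers":1,"xyz":[-0.55,-0.43,0.4],"rotation":[0,0,0]},{"fingers":1,"xyz":[0,0,1],"rotation":[0,0,0]},{"fingers":1,"xyz":[0,0,1],"rotation":[0,0,0]},{"fingers":1,"xyz":[0,0,1],"rotation":[0,0,0]}]' 20
python3 -m jog '[{"fingers":1,"xyz":[0,0,1],"rotation":[0,0,0]},{"fingers":0,"xyz":[0,0,0],"rotation":[0,0,0]},{"fingers":-1,"xyz":[0,0,0],"rotation":[0,0,0]},{"fingers":-1,"xyz":[0,0,0],"rotation":[0,0,0]},{"fingers":-1,"xyz":[0,0,0],"rotation":[0,0,0]}]' 20
python3 -m jog '[{"fingers":-1,"xyz":[0,0,0],"rotation":[0,0,0]},{"fingers":-1,"xyz":[0,0,0],"rotation":[0,0,0]},{"fingers":-1,"xyz":[0,0,0],"rotation":[0,0,0]}]' 20
python3 - <<'E'
from h import *;from cell import *
togo(get_state(),[527.5,-1.5,57])
c=capture("side");cv2.imwrite("pics/s2.png",cv2.resize(c["image"][140:340,230:470],None,fx=3,fy=3))
E
```

```text
time_s: 2.65
eef_pos: [526.7, 0.5, 88.8]
ee_rot: [-0.379, -3.118, 0.0]
ft_force: [0.5, -0.5, 1.5]
opening: 85.5
gripper_force: 0.0
time_s: 3.28
eef_pos: [527.4, 0.7, 61.6]
ee_rot: [0.379, 3.117, -0.0]
ft_force: [-1.0, -1.4, 6.7]
opening: 12.6
gripper_force: 23.6
time_s: 3.65
eef_pos: [527.4, 0.6, 61.6]
ee_rot: [0.379, 3.117, -0.001]
ft_force: [-1.3, -0.1, 6.2]
opening: 12.5
gripper_force: 20.2
tool axes x,y,z [[-0.971, 0.24, -0.002], [0.24, 0.971, -0.0], [0.002, -0.001, -1.0]] tcp [527.4   0.6  61.6]
turn(10deg units,tool) [ 0.02  0.   18.  ]
turn(10deg units,tool) [-0.    0.01 -0.  ]
shift tool units [-0.02 -0.07  0.15] cradle-axes mm [ 0.6 -2.  -4.6] units in x/-y/-z tool [0.02 0.07 0.15]
```

View pics/s2.png

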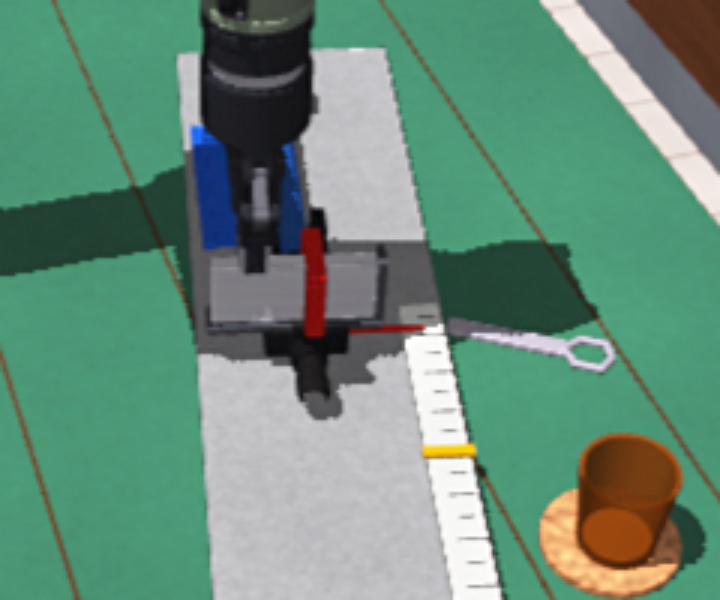

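The side crop shows the fingers down on the fin left of the lever, with the lever still open. The pointer tip is at crop (420,327) and the yellow mark at (450,451). I'll draw most of the way and then measure.

```bash
python3 -m jog '[{"fingers":-1,"xyz":[0,-0.4,0],"rotation":[0,0,0]},{"fingers":-1,"xyz":[0,-0.7,0],"rotation":[0,0,0]},{"fingers":-1,"xyz":[0,-0.7,0],"rotation":[0,0,0]},{"fingers":-1,"xyz":[0,-0.7,0],"rotation":[0,0,0]},{"fingers":-1,"xyz":[0,-0.7,0],"rotation":[0,0,0]}]' 30
python3 -m jog '[{"fingers":-1,"xyz":[0,-0.4,0],"rotation":[0,0,0]},{"fingers":-1,"xyz":[0,0,0],"rotation":[0,0,0]},{"fingers":-1,"xyz":[0,0,0],"rotation":[0,0,0]}]'
cat >> h.py <<'E'
def look(cap,name,n="side"):
    c=cap(n);cv2.imwrite(f"pics/{name}.png",cv2.resize(c["image"][200:340,300:440],None,fx=4,fy=4,interpolation=cv2.INTER_NEAREST))
    C=np.c_[cx_,cy_,[0,0,1]];M=masks(c["image"])
    for k,h in(("yellow",28),("red",34)):
        v,u=np.nonzero(M[k]&(c["z_map"]>0));d=np.c_[(u-c["cx"])/c["fx"],(v-c["cy"])/c["fy"],np.ones(len(u))]@c["R"];o=-c["R"].T@c["t"]
        P=(o+d*((h-o[2])/d[:,2])[:,None])@C; z=world(c,M[k])[:,2]
        g=(abs(z-h)<8)&(P[:,0]>570)&(P[:,0]<640)&(P[:,1]>-40)&(P[:,1]<140)
        if k=="red": g&=P[:,0]>590
        print(n,k,g.sum(),P[g].mean(0).round(2),P[g].std(0).round(1),"edges y",np.percentile(P[g][:,1],[5,95]).round(1))
E
python3 - <<'E'
from h import *;from cell import *
s=get_state();print((np.array(s["eef_pos"])@np.c_[cx_,cy_,[0,0,1]]).round(1),s["opening"])
look(capture,"s3");look(capture,"t3","top")
E
```

```text
time_s: 4.32
eef_pos: [504.5, -91.6, 61.6]
ee_rot: [0.378, 3.116, 0.005]
ft_force: [0.9, 4.2, 6.3]
opening: 12.3
gripper_force: 29.5
time_s: 4.7
eef_pos: [501.5, -103.8, 61.6]
ee_rot: [0.379, 3.116, 0.002]
ft_force: [0.2, 1.3, 6.7]
opening: 12.4
gripper_force: 29.6
[511.8  19.2  61.6] 12.358367374452042
side yellow 28 [629.86   4.08  28.  ] [5.5 2.5 0. ] edges y [1.  7.4]
side red 33 [617.04  17.3   34.  ] [12.3  1.8  0. ] edges y [14.8 19.8]h.py:26: RuntimeWarning: Mean of empty slice.
  print(n,k,g.sum(),P[g].mean(0).round(2),P[g].std(0).round(1),"edges y",np.percentile(P[g][:,1],[5,95]).round(1))
  ret = um.true_divide(
  ret = _var(a, axis=axis, dtype=dtype, out=out, ddof=ddof,
  arrmean = um.true_divide(arrmean, div, out=arrmean,
  ret = um.true_divide(
Traceback (most recent call last):
  File "h.py", line 26, in look
    print(n,k,g.sum(),P[g].mean(0).round(2),P[g].std(0).round(1),"edges y",np.percentile(P[g][:,1],[5,95]).round(1))
                                                                           ~~~~~~~~~~~~~^^^^^^^^^^^^^^^^^^
IndexError: index -1 is out of bounds for axis 0 with size 0
```

View pics/s3.png

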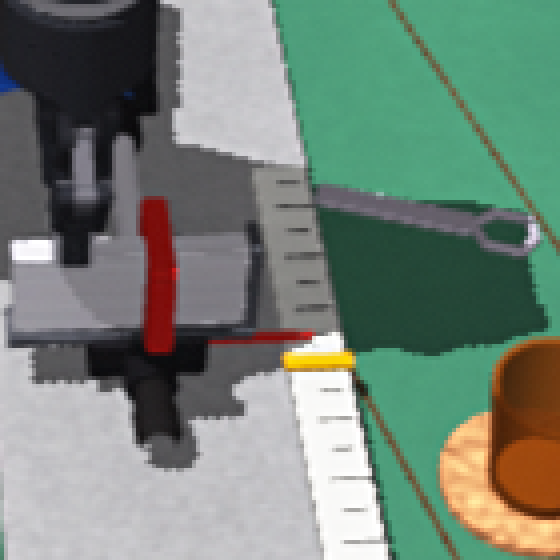

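The side crop shows the pointer tip at (310,337), just short of the yellow band at (320,360), with the lever still open. About 13 mm remains.

```bash
python3 -m jog '[{"fingers":-1,"xyz":[0,-0.22,0],"rotation":[0,0,0]},{"fingers":-1,"xyz":[0,-0.22,0],"rotation":[0,0,0]},{"fingers":-1,"xyz":[0,0,0],"rotation":[0,0,0]},{"fingers":-1,"xyz":[0,0,0],"rotation":[0,0,0]},{"fingers":-1,"xyz":[0,0,0],"rotation":[0,0,0]}]'
python3 - <<'E'
from h import *;from cell import *
s=get_state();print((np.array(s["eef_pos"])@np.c_[cx_,cy_,[0,0,1]]).round(1),s["opening"])
look(capture,"s4")
c=capture("wrist");cv2.imwrite("pics/w4.png",c["image"])
C=np.c_[cx_,cy_,[0,0,1]]
for n,c in(("wrist",c),("top",capture("top"))):
    for k in("yellow","red"):
        p=world(c,masks(c["image"])[k])@C;p=p[(p[:,0]>585)&(p[:,0]<650)&(abs(p[:,1])<40)&(p[:,2]<45)]
        print(n,k,len(p),np.median(p,0).round(1) if len(p) else 0)
E
```

```text
time_s: 5.42
eef_pos: [498.4, -116.3, 61.6]
ee_rot: [0.379, 3.116, 0.002]
ft_force: [-0.1, 1.7, 7.3]
opening: 12.1
gripper_force: 29.6
[511.8   6.2  61.6] 12.065406457185194
side yellow 17 [631.76   2.82  28.  ] [5.7 2.4 0. ] edges y [0.5 7.2]
side red 24 [619.75   3.69  34.  ] [8.3 1.3 0. ] edges y [1.8 5.4]
wrist yellow 0 0
wrist red 0 0
top yellow 0 0
top red 0 0
```

View pics/s4.png

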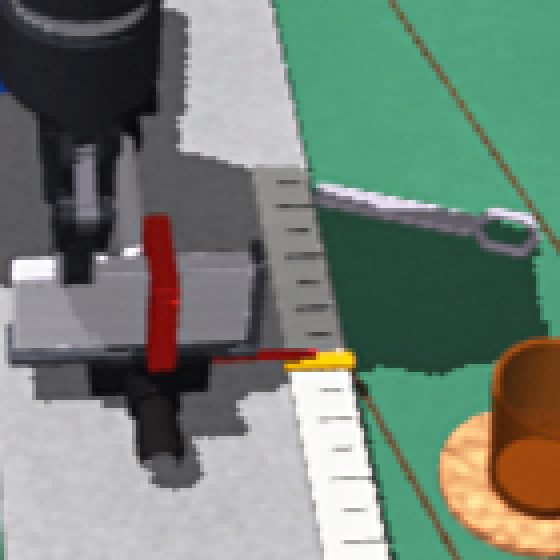

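View pics/w4.png

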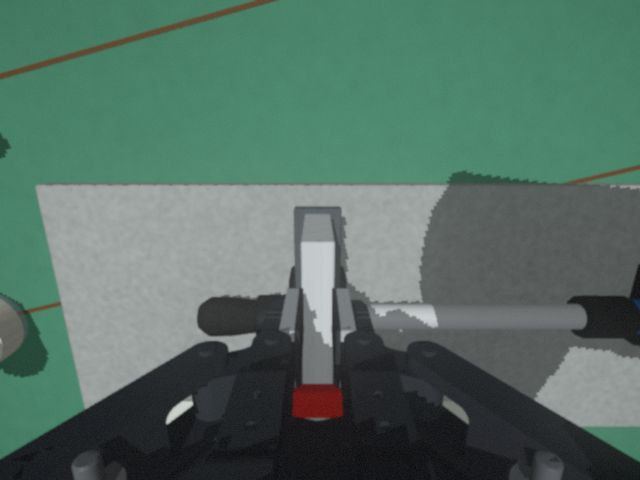

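The pointer (y 3.7) is on the mark (y 3.3–4.1), the lever is open and the hold has lasted over 0.2 s. Next I slide along the fin (tool -x), about 52 mm in total.

```bash
python3 -m jog '[{"fingers":-1,"xyz":[0,0,0],"rotation":[0,0,0]},{"fingers":-1,"xyz":[-0.2,0,0],"rotation":[0,0,0]},{"fingers":-1,"xyz":[-0.2,0,0],"rotation":[0,0,0]},{"fingers":-1,"xyz":[-0.2,0,0],"rotation":[0,0,0]},{"fingers":-1,"xyz":[0,0,0],"rotation":[0,0,0]}]' 20
python3 - <<'E'
from h import *;from cell import *
s=get_state();print((np.array(s["eef_pos"])@np.c_[cx_,cy_,[0,0,1]]).round(1),s["opening"])
look(capture,"s5")
E
```

```text
time_s: 6.2
eef_pos: [505.2, -117.1, 59.7]
ee_rot: [-0.376, -3.102, -0.006]
ft_force: [-22.2, 6.6, 20.9]
opening: 12.3
gripper_force: 41.4
[518.5   7.1  59.7] 12.297666821413733
side yellow 21 [631.37   3.24  28.  ] [5.3 2.2 0. ] edges y [0.9 6.9]
side red 34 [615.59   4.96  34.  ] [11.3  1.9  0. ] edges y [2.5 8.1]
```

Friction at a 20 N grip is too high: 23 N sideways and only 7 mm moved. I'll ease the finger opening to about the fin thickness and let the spring keep contact.

```bash
python3 -m jog '[{"fingers":-0.67,"xyz":[0,0,0],"rotation":[0,0,0]},{"fingers":-0.67,"xyz":[0,0,0],"rotation":[0,0,0]},{"fingers":-0.67,"xyz":[0,0,0],"rotation":[0,0,0]}]' 20
python3 - <<'E'
from h import *;from cell import *
s=get_state();print((np.array(s["eef_pos"])@np.c_[cx_,cy_,[0,0,1]]).round(1),s["opening"],s["gripper_force"],np.round(s["ft_force"],1))
look(capture,"s6")
E
```

```text
time_s: 6.62
eef_pos: [514.8, -120.5, 60.3]
ee_rot: [-0.379, -3.118, -0.002]
ft_force: [-1.2, 3.2, -1.1]
opening: 13.8
gripper_force: 1.6
[528.6   6.1  60.3] 13.840314433632443 1.5689346939325333 [-1.2  3.2 -1.1]
side yellow 8 [634.6    2.58  28.  ] [4.  1.9 0. ] edges y [1.  5.7]
side red 20 [618.88   3.93  34.  ] [8.8 1.2 0. ] edges y [2.2 5.4]
```

```bash
python3 -m jog '[{"fingers":-0.67,"xyz":[-0.2,0,0],"rotation":[0,0,0]},{"fingers":-0.67,"xyz":[-0.2,0,0],"rotation":[0,0,0]},{"fingers":-0.67,"xyz":[-0.15,0,0],"rotation":[0,0,0]},{"fingers":-0.67,"xyz":[0,0,0],"rotation":[0,0,0]}]' 20
python3 - <<'E'
from h import *;from cell import *
s=get_state();print((np.array(s["eef_pos"])@np.c_[cx_,cy_,[0,0,1]]).round(1),s["opening"],s["gripper_force"],np.round(s["ft_force"],1))
look(capture,"s7")
E
```

```text
time_s: 7.18
eef_pos: [531.1, -125.1, 60.5]
ee_rot: [-0.38, -3.118, -0.0]
ft_force: [-2.6, 4.2, 1.4]
opening: 14.0
gripper_force: 2.6
[545.6   5.6  60.5] 14.032300535848165 2.6017828942804044 [-2.6  4.2  1.4]h.py:26: RuntimeWarning: Mean of empty slice.
  print(n,k,g.sum(),P[g].mean(0).round(2),P[g].std(0).round(1),"edges y",np.percentile(P[g][:,1],[5,95]).round(1))
  ret = um.true_divide(
  ret = _var(a, axis=axis, dtype=dtype, out=out, ddof=ddof,
  arrmean = um.true_divide(arrmean, div, out=arrmean,
  ret = um.true_divide(
Traceback (most recent call last):
  File "h.py", line 26, in look
    print(n,k,g.sum(),P[g].mean(0).round(2),P[g].std(0).round(1),"edges y",np.percentile(P[g][:,1],[5,95]).round(1))
                                                                           ~~~~~~~~~~~~~^^^^^^^^^^^^^^^^^^
IndexError: index -1 is out of bounds for axis 0 with size 0
```

View pics/s7.png

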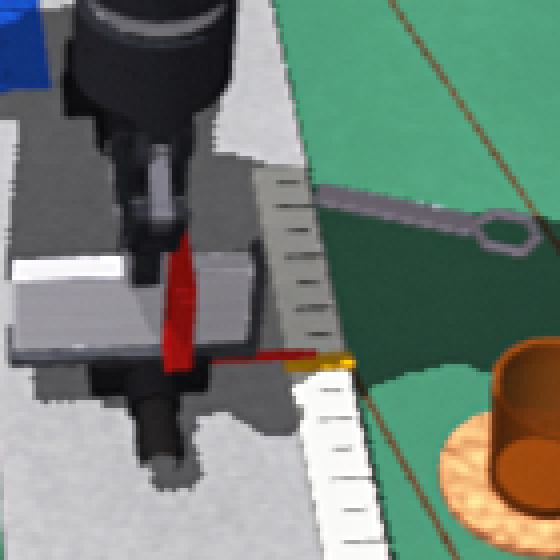

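The fingers are now pushing the lever, at column 180 and clearly past its open position. The pointer is still over the band, at crop (300,356).

```bash
sed -i 's/(V>150)/(V>80)/' h.py; python3 -m jog '[{"fingers":-0.67,"xyz":[-0.15,0,0],"rotation":[0,0,0]},{"fingers":-0.67,"xyz":[-0.15,0,0],"rotation":[0,0,0]},{"fingers":-0.67,"xyz":[-0.15,0.01,0],"rotation":[0,0,0]},{"fingers":-0.67,"xyz":[-0.15,0.01,0],"rotation":[0,0,0]},{"fingers":-0.67,"xyz":[0,0,0],"rotation":[0,0,0]}]' 20
python3 - <<'E'
from h import *;from cell import *
s=get_state();print((np.array(s["eef_pos"])@np.c_[cx_,cy_,[0,0,1]]).round(1),s["opening"],s["gripper_force"],np.round(s["ft_force"],1))
look(capture,"s8")
E
```

```text
time_s: 7.85
eef_pos: [548.5, -129.2, 60.5]
ee_rot: [-0.38, -3.118, 0.001]
ft_force: [-3.4, 3.1, 0.7]
opening: 14.1
gripper_force: 3.1
[563.5   5.8  60.5] 14.091294012880265 3.1178303967317333 [-3.4  3.1  0.7]
side yellow 24 [630.06   1.52  28.  ] [4.9 2.2 0. ] edges y [-1.6  4.5]
side red 23 [619.34   3.79  34.  ] [8.3 1.3 0. ] edges y [2.  5.4]
```

```bash
python3 -m jog '[{"fingers":-0.67,"xyz":[-0.07,0,0],"rotation":[0,0,0]},{"fingers":-0.67,"xyz":[0,0,0],"rotation":[0,0,0]},{"fingers":-0.67,"xyz":[0,0,0],"rotation":[0,0,0]}]' 20
python3 -m jog '[{"fingers":-0.67,"xyz":[-0.07,0,0],"rotation":[0,0,0]},{"fingers":-0.67,"xyz":[0,0,0],"rotation":[0,0,0]},{"fingers":-0.67,"xyz":[0,0,0],"rotation":[0,0,0]}]' 20
python3 - <<'E'
from h import *;from cell import *
s=get_state();print((np.array(s["eef_pos"])@np.c_[cx_,cy_,[0,0,1]]).round(1),s["opening"],s["gripper_force"],np.round(s["ft_force"],1))
look(capture,"s9")
E
```

```text
time_s: 8.28
eef_pos: [548.6, -128.9, 60.4]
ee_rot: [-0.379, -3.115, 0.0]
ft_force: [-7.0, 4.9, 4.2]
opening: 14.2
gripper_force: 5.3
time_s: 8.65
eef_pos: [548.7, -128.9, 60.4]
ee_rot: [-0.379, -3.112, -0.001]
ft_force: [-12.2, 4.6, 8.4]
opening: 14.4
gripper_force: 7.9
[563.6   6.1  60.4] 14.373330304136296 7.880580124910921 [-12.2   4.6   8.4]
side yellow 25 [630.36   1.39  28.  ] [5.  2.3 0. ] edges y [-1.7  4.5]
side red 21 [619.09   3.97  34.  ] [8.6 1.2 0. ] edges y [2.2 5.4]
```

View pics/s9.png

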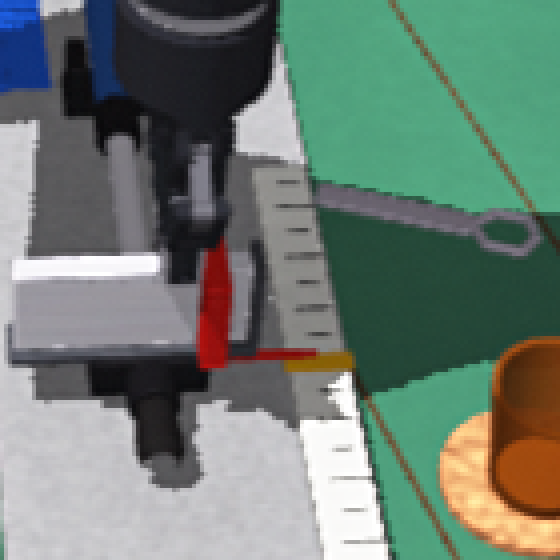

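The lever is at its stop: the TCP has stopped moving, the push force has risen to 12 N and x is +51 mm from the fin origin, with the pointer on the band. Now I firm the grip.

```bash
python3 -m jog '[{"fingers":-1,"xyz":[0,0,0],"rotation":[0,0,0]},{"fingers":-1,"xyz":[0,0,0],"rotation":[0,0,0]},{"fingers":-1,"xyz":[0,0,0],"rotation":[0,0,0]},{"fingers":-1,"xyz":[0,0,0],"rotation":[0,0,0]},{"fingers":-1,"xyz":[0,0,0],"rotation":[0,0,0]}]' 20
python3 - <<'E'
from h import *;from cell import *
s=get_state();print((np.array(s["eef_pos"])@np.c_[cx_,cy_,[0,0,1]]).round(1),s["opening"],s["gripper_force"],np.round(s["ft_force"],1))
look(capture,"s10")
c=capture("side");r=world(c,masks(c["image"])["red"])@np.c_[cx_,cy_,[0,0,1]];r=r[(r[:,2]>80)&(abs(r[:,1])<50)]
print("lever x from fin",np.percentile(r[:,0],[2,98])-512.5)
E
```

```text
time_s: 9.32
eef_pos: [548.7, -128.8, 60.4]
ee_rot: [-0.379, -3.112, -0.001]
ft_force: [-13.1, 5.9, 9.6]
opening: 13.0
gripper_force: 23.7
[563.6   6.2  60.4] 13.001160840876137 23.677742887521163 [-13.1   5.9   9.6]
side yellow 24 [630.06   1.52  28.  ] [4.9 2.2 0. ] edges y [-1.6  4.5]
side red 21 [619.09   3.97  34.  ] [8.6 1.2 0. ] edges y [2.2 5.4]
lever x from fin [59.42580317 72.43712716]
```

Force and position say the lever is closed. I'll check the lever's travel by comparing the same measure in the first and current side views.

```bash
python3 - <<'E'
from h import *;from cell import *
C=np.c_[cx_,cy_,[0,0,1]]
for n in("side","top"):
  for c in(dict(np.load(n+"0.npz")),capture(n)):
    p=world(c,masks(c["image"])["red"])@C;p=p[(p[:,2]>60)&(p[:,2]<115)&(p[:,0]>520)&(p[:,0]<610)]
    for lo,hi in((62,80),(80,98),(98,115)):
        q=p[(p[:,2]>lo)&(p[:,2]<hi)]
        if len(q)>5:print(n,lo,len(q),(np.percentile(q[:,0],[3,50,97])-512.5).round(1),np.median(q[:,1]).round(1))
  # end plate reference in current view
E
```

```text
side 62 41 [34.4 39.  45.6] 99.6
side 80 37 [34.  40.3 45.5] 99.5
side 98 125 [33.6 39.9 46.3] 117.4
side 62 47 [59.8 66.  72.5] -20.6
side 80 39 [58.9 64.9 70.9] -21.3
side 98 87 [60.2 66.9 72.3] -17.0
top 98 186 [35.4 41.  46.6] 124.0
```

```bash
python3 - <<'E'
from h import *;from cell import *
C=np.c_[cx_,cy_,[0,0,1]]
for c,y0 in((dict(np.load("side0.npz")),125),(capture("side"),3.5)):
    p=world(c,np.ones((480,640),bool))@C;m=masks(c["image"])["red"]
    # fin front face (y ~ y0-7), z 60..100
    q=p[(p[:,2]>62)&(p[:,2]<98)&(abs(p[:,1]-y0+7)<7)&(p[:,0]>470)&(p[:,0]<620)]
    r=world(c,m)@C;r=r[(r[:,2]>62)&(r[:,2]<98)&(abs(r[:,1]-y0+28)<8)]
    e=np.percentile(q[:,0],[.5,99.5]);print("fin ends",e.round(1),"y",np.median(q[:,1]).round(1),"lever mid minus fin -x end",(r[:,0].mean()-e[0]).round(1),"minus +x end",(r[:,0].mean()-e[1]).round(1),len(r))
E
```

```text
fin ends [479.5 603.7] y 120.2 lever mid minus fin -x end 72.6 minus +x end -51.7 76
fin ends [479.2 603.1] y -0.3 lever mid minus fin -x end 98.9 minus +x end -25.0 88
```

The travel reads about 26.5 mm, from a start that was already about 2.5 mm along. To make sure it is on the stop and not jammed by finger friction, I'll ease the grip slightly and keep pushing.

```bash
python3 -m jog '[{"fingers":-0.66,"xyz":[0,0,0],"rotation":[0,0,0]},{"fingers":-0.65,"xyz":[0,0,0],"rotation":[0,0,0]},{"fingers":-0.65,"xyz":[-0.07,0,0],"rotation":[0,0,0]},{"fingers":-0.65,"xyz":[0,0,0],"rotation":[0,0,0]}]' 20
python3 - <<'E'
from h import *;from cell import *
s=get_state();print((np.array(s["eef_pos"])@np.c_[cx_,cy_,[0,0,1]]).round(1),s["opening"],s["gripper_force"],np.round(s["ft_force"],1))
look(capture,"s11")
E
```

```text
time_s: 10.07
eef_pos: [548.8, -128.7, 60.0]
ee_rot: [-0.378, -3.108, -0.001]
ft_force: [-16.8, 5.8, 12.6]
opening: 15.0
gripper_force: 8.9
[563.6   6.3  60. ] 15.034768014075485 8.944810219109058 [-16.8   5.8  12.6]
side yellow 26 [630.66   1.92  28.  ] [5.2 2.5 0. ] edges y [-1.6  6.1]
side red 26 [616.94   4.17  34.  ] [9.4 1.5 0. ] edges y [2.2 7.3]
```

It doesn't move at 17 N, so the lever is on its hard stop. I'll regrip, relieve part of the push and hold.

```bash
python3 -m jog '[{"fingers":-0.65,"xyz":[0.1,-0.02,0],"rotation":[0,0,0]},{"fingers":-1,"xyz":[0,0,0],"rotation":[0,0,0]},{"fingers":-1,"xyz":[0,0,0],"rotation":[0,0,0]},{"fingers":-1,"xyz":[0,0,0],"rotation":[0,0,0]},{"fingers":-1,"xyz":[0,0,0],"rotation":[0,0,0]}]' 20
python3 -m jog '[{"fingers":-1,"xyz":[0,0,0],"rotation":[0,0,0]},{"fingers":-1,"xyz":[0,0,0],"rotation":[0,0,0]},{"fingers":-1,"xyz":[0,0,0],"rotation":[0,0,0]},{"fingers":-1,"xyz":[0,0,0],"rotation":[0,0,0]}]' 20
python3 - <<'E'
from h import *;from cell import *
s=get_state();print((np.array(s["eef_pos"])@np.c_[cx_,cy_,[0,0,1]]).round(1),s["opening"],s["gripper_force"])
look(capture,"s12");print(sign_off())
E
```

```text
time_s: 10.75
eef_pos: [548.5, -129.0, 60.1]
ee_rot: [-0.379, -3.113, -0.002]
ft_force: [-9.1, 4.9, 5.4]
opening: 12.8
gripper_force: 23.0
time_s: 11.25
eef_pos: [548.5, -129.1, 60.1]
ee_rot: [-0.379, -3.113, -0.002]
ft_force: [-10.0, 5.3, 5.5]
opening: 13.1
gripper_force: 23.0
[563.5   5.9  60.1] 13.05483477978825 22.954822582541965
side yellow 24 [630.06   1.52  28.  ] [4.9 2.2 0. ] edges y [-1.6  4.5]
side red 23 [619.34   3.79  34.  ] [8.3 1.3 0. ] edges y [2.  5.4]
the job is handed in; nothing more can be done
None
```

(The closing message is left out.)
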